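# Tare the bench scale and pack three clevis pins in a narrow-necked jar

### The arm

A 6-joint arm with a two-finger parallel gripper is mounted at the origin on the work surface. World frame = base frame: x ahead of the robot, y to its left, z up, the work surface at z = 0. Lengths are in m, angles in rad, forces in N, time in s.
With the tool pointing down it reaches from about 0.35 to 0.775 m from the base axis. Payload 7.3 kg.
Tool frame: the origin (TCP) lies between the finger pads; the fingertips stand 8 mm ahead of it and the grasp point (between the pads) lies 11 mm behind it (robot.nose_length is the distance from the TCP to the fingertips, in m); z points along the fingers, y is the line along which they close (so a half turn about z gives the same grasp; the last joint's range is limited). The gripper opens to 92 mm and grips with 3 to 60 N. Pads are 19 mm wide; open, the fingers measure 130 mm over their backs; the gripper's body (75 mm by 190 mm) begins 47 mm behind the grasp point.
Start: joints at [-1.387, 0.342, 1.524, -0, 1.275, -0.146], TCP at [0.17, -0.497, 0.235] pointing down, gripper open.
Joint ranges: [-2.53, 2.53], [-0.77, 2.02], [0.04, 2.7], [-1, 4.14], [0.28, 2.66], [-3.11, 3.11]. Speed limits (rad/s): [2.57, 2.57, 3.14, 3.14, 3.14, 3.14].

### API

Orientations are given as [roll, pitch, yaw] about the fixed x, y, z axes, in that order (R = Rz(yaw) Ry(pitch) Rx(roll)).
In Python, from cell import robot gives the robot as it stands. The module is installed in compiled form; this text tells all that it offers.
- The arm moves only by the shell command python3 -m jog 'ROWS' [FORCE]. ROWS is JSON, a list that holds one entry, the list of rows, each a list of 5 numbers: the gripper's target within -1 to 1 (fully open at 1, half-way at 0, shut at -1), then the shift along the tool's x, y, z in m, then the turn about the tool's z in rad. A call has 1 to 5 rows; each row is the pose to reach, as a shift and turn from the pose commanded when the call began, along the tool's axes at that moment; what a row does not reach only later rows make up. A row lasts 1/12 s, in which the tool goes at most 41.7 mm and 7.16 degrees, less where a joint would pass 70% of its speed; a pose out of reach is approached as far as the arm can. A call with a gripper value outside its range is refused whole. The fingers move at their own pace and stop on an object; FORCE is the grip in N (left out, the last holds). Time passes only in rows, so rows that repeat a pose let the fingers close. It gives the time, the measured TCP pose, the force, the opening and the grip force at its end, in the units of the state.
- robot.observe(): the state, without advancing time (a new reading comes with each control period).
- robot.read_camera(name): name is "scene" or "top" or "wrist"; returns the picture (384x512x3 uint8, red, green, blue); there is no depth.
- robot.camera_model(name): a dict with "camera_matrix" (3x3 intrinsics, pixels), "position" and "attitude" of the camera in the world; the wrist camera has in their place "mount" (4x4, takes a point from camera to tool coordinates, whose origin is the TCP and whose axes are the flange's). Camera axes: x right, y down, z forward; pixel columns grow to the right and rows downward; lengths in m; the calibration is good to about 2 mm. A picture is of the moment at which its call begins: read the wrist's pose just before it. camera_model takes no time and is no camera call.
- robot.hand_in(): hands the job in; it is judged then, once.
The state is a dict: "time": time; "qpos": joint angles; "qvel": joint speeds; "joint_efforts": joint torques, N m; "tool_pos": TCP position; "tool_rot": TCP orientation; "contact_force": force on the tool from outside, world axes, zero at the start; "torque": the same for the moment, N m; "opening": finger opening in m; "grip_force": force on a finger pad.
Only numpy, scipy, OpenCV 4.12 (cv2) and the standard library are available. Lean on these libraries where they do the work, as an engineer would, in place of code of your own. Each camera call takes 0.05 s, during which the arm holds its last target. There are 200 camera calls.

### The job

On the packing bench, first zero the scale with the empty jar standing on it: press its tare pad lightly, with about 6 N, for a moment and let go. Then feed the three clevis pins (the short ones with round heads) one at a time through the jar's narrow neck, so that all three lie in the jar; the jar stays standing on the scale's platform, never lifted, tipped or pushed off it. Leave the two taller hex-headed bolts standing where they are.

Things in the scene. Friction and masses are not known exactly. Their poses are not given: they have to be found in the camera images.
- scale: Fixed grey bench scale, 300 mm (its x) by 220 mm (its y); origin at the centre of its underside, x axis from key panel to platform, z up. The flat key panel is the -x end, top 34 mm above the bench, with the white tare pad (+y side), a dark display and a small round on/off mark (-y side, unused). The steel platform, 194 by 214 mm, top 42 mm up, is centred at x = +50 mm.
- platform (a point): Centre of the top face of the scale's steel platform, 42 mm above the bench; axes as the scale's.
- pad: The tare pad: white flat rectangular key, 42 mm (scale x) by 52 mm (scale y), standing 4 mm proud of the panel. Origin at the centre of its underside. It hardly moves: straight down against a spring of 4 N per mm, to a stop at 3 mm (12 N). A tare registers when it is pressed with more than 4 N for 0.15 s; more than 35 N damages it.
- pad_top (a point): Centre of the tare pad's top face, 38 mm above the bench when not pressed.
- jar: Clear plastic jar, open, white ribbed neck, loose on the platform, about 0.3 kg, 165 mm tall. Origin at the centre of its underside, z up. Body 100 mm outside diameter up to 108 mm, shoulder tapering to 136 mm, then a straight neck 46 mm outside and 38 mm inside diameter up to the rim at 165 mm. Walls 4 mm, bottom 5 mm with a 22 mm high cone in its middle.
- jar_mouth (a point): Centre of the jar's open mouth, in the plane of its rim, 165 mm above the jar's underside.
- jar_base (a point): Centre of the jar's underside (axes as the jar's).
- bolt0_mid (a point): Middle of the first hex bolt, which stands on its head: hex head 31 mm across corners and 12 mm thick at the bottom, shank 18 mm diameter with threads, 100 mm tall over all; this point is half-way up (50 mm).
- bolt1_mid (a point): Middle of the second hex bolt, same as the first.
- pin0_mid (a point): Middle of a clevis pin, plain steel, about 0.11 kg, standing on its head on the bench: round flat head 26 mm diameter, 7 mm thick, at the bottom; smooth shank 14 mm diameter with a small cross hole near its upper end; 60 mm tall over all. This point is on the axis, half-way up (30 mm); z runs from head to free end.
- pin1_mid (a point): Middle of a clevis pin, plain steel, about 0.11 kg, standing on its head on the bench: round flat head 26 mm diameter, 7 mm thick, at the bottom; smooth shank 14 mm diameter with a small cross hole near its upper end; 60 mm tall over all. This point is on the axis, half-way up (30 mm); z runs from head to free end.
- pin2_mid (a point): Middle of a clevis pin, plain steel, about 0.11 kg, standing on its head on the bench: round flat head 26 mm diameter, 7 mm thick, at the bottom; smooth shank 14 mm diameter with a small cross hole near its upper end; 60 mm tall over all. This point is on the axis, half-way up (30 mm); z runs from head to free end.
Not all that is in view belongs to the job. What is shaped like the part that bears pin2_mid but green or purple is not meant.

How it is judged:
By the outcome, as a careful person would: the job done as asked, in the order asked, and still so for the second after the job is handed in, with the robot touching nothing.
It also fails if it takes over 72 s, if anything falls off the work surface, if the arm or the gripper's body presses on something with over 40 N, if the wrist force passes 120 N, or if a joint passes its speed limit or range.

## Working session

There is one attempt and no reset: what is moved stays moved. The work goes in short steps, Python scripts to look and compute and a shell command to move; the robot and the scene stay as the last step left them, time stands still between calls to the robot, and variables do not carry over. Pictures are saved under pics/ and viewed, at most 10 in all, crops included, and the job is handed in when it is done.

```bash
mkdir -p pics; python3 - <<'E'
from cell import robot
import cv2,numpy as np
for n in ("top","scene"):
    cv2.imwrite(f"pics/{n}0.png",cv2.resize(robot.read_camera(n)[:,:,::-1],(800,600),interpolation=cv2.INTER_CUBIC))
    print(n,robot.camera_model(n))
print(robot.camera_model("wrist"));print(robot.observe())
E
```

```text
top {'camera_matrix': array([[366.86575288,   0.        , 252.15853137],
       [  0.        , 366.86575288, 191.47818312],
       [  0.        ,   0.        ,   1.        ]]), 'position': array([ 0.38956096, -0.05352368,  0.886449  ]), 'attitude': array([-2.95724801, -0.00873279, -1.58250239])}
scene {'camera_matrix': array([[485.41479039,   0.        , 260.86101247],
       [  0.        , 485.41479039, 200.55509564],
       [  0.        ,   0.        ,   1.        ]]), 'position': array([ 1.18394476, -0.13412686,  0.85781601]), 'attitude': array([-2.40477968,  0.0067663 ,  1.40618547])}
{'camera_matrix': array([[282.9152031 ,   0.        , 252.8010391 ],
       [  0.        , 282.9152031 , 188.81836258],
       [  0.        ,   0.        ,   1.        ]]), 'mount': array([[-6.12164134e-04, -9.60754579e-01, -2.77399107e-01,
         7.49221661e-02],
       [ 9.99999764e-01, -5.01726902e-04, -4.69098737e-04,
         5.49504999e-04],
       [ 3.11510164e-04, -2.77399329e-01,  9.60754659e-01,
        -1.50625827e-01],
       [ 0.00000000e+00,  0.00000000e+00,  0.00000000e+00,
         1.00000000e+00]])}
{'time': 0.1, 'qpos': array([-1.38700711e+00,  3.42635862e-01,  1.52491827e+00,  2.03028371e-05,
        1.27542640e+00, -1.46022136e-01]), 'qvel': array([ 0.00051561, -0.00276825, -0.00186382,  0.00065016,  0.00159311,
       -0.00139467]), 'joint_efforts': array([ 1.69217004e-03, -4.32003415e+01, -2.44695014e+01,  7.19408761e-02,
        5.26176731e-02, -5.01894726e-05]), 'tool_pos': array([ 0.1699785 , -0.4963427 ,  0.23412451]), 'tool_rot': array([-3.14022237e+00, -2.21150561e-04,  3.29805282e-01]), 'contact_force': array([ 0.21881454,  0.89070852, -0.55870865]), 'torque': array([-0.03411304,  0.01905005, -0.01717274]), 'grip_force': 0.0, 'opening': 0.0917458055105057}
```

View pics/top0.png

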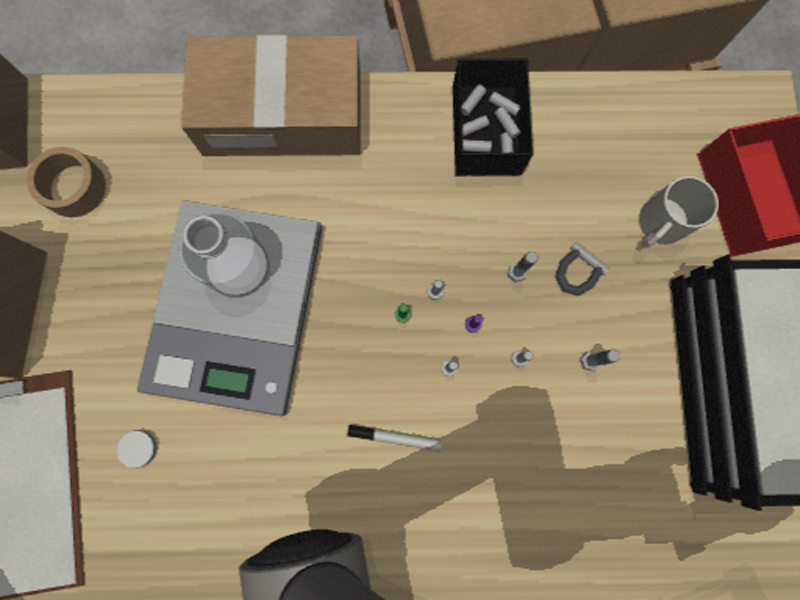

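View pics/scene0.png

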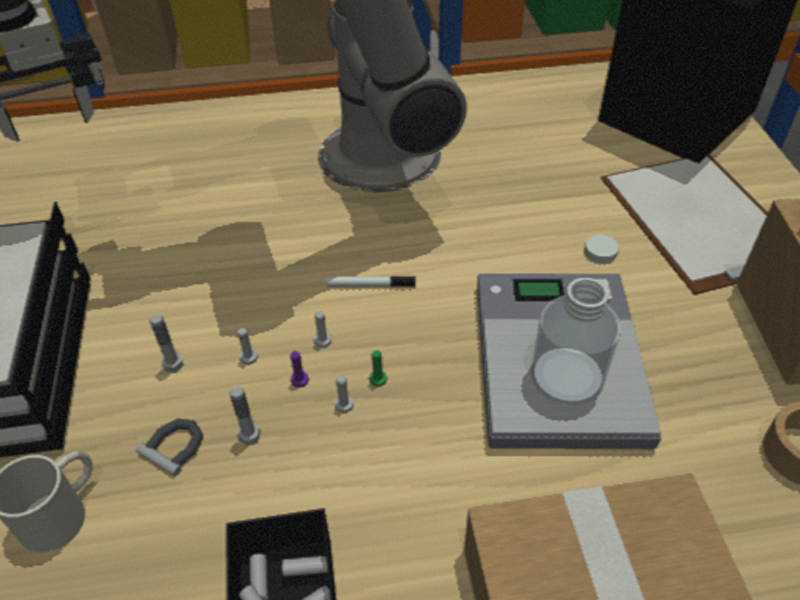

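The top view (800x600) shows three grey short pins at (436,289), (451,367) and (522,357). Green (403,313) and purple (474,323) are decoys, and the tall hex bolts are at (522,266) and (600,358). The jar mouth is at (205,235) and the white pad at (174,371). I'll confirm with one enlarged crop.

```bash
cat > h.py <<'E'
from cell import robot
import numpy as np,cv2
from scipy.spatial.transform import Rotation as R
def ray(cam,px,st=None):
    m=robot.camera_model(cam);K=m["camera_matrix"]
    d=np.linalg.inv(K)@np.array([px[0],px[1],1.])
    if cam=="wrist":
        T=R.from_euler('xyz',st["tool_rot"]).as_matrix();M=m["mount"]
        return T@M[:3,3]+st["tool_pos"],T@M[:3,:3]@d
    return m["position"],R.from_euler('xyz',m["attitude"]).as_matrix()@d
def atz(cam,px,z,st=None):
    o,d=ray(cam,px,st);return (o+d*(z-o[2])/d[2])
def proj(cam,P,st=None):
    m=robot.camera_model(cam);K=m["camera_matrix"]
    if cam=="wrist":
        T=R.from_euler('xyz',st["tool_rot"]).as_matrix();M=m["mount"]
        o=T@M[:3,3]+st["tool_pos"];A=T@M[:3,:3]
    else: o=m["position"];A=R.from_euler('xyz',m["attitude"]).as_matrix()
    p=K@(A.T@(np.array(P)-o));return p[:2]/p[2]
def rel(target,yaw_t=None):
    "shift in current tool axes from current pose to world target"
    s=robot.observe();T=R.from_euler('xyz',s["tool_rot"]).as_matrix()
    return np.round(T.T@(np.array(target)-s["tool_pos"]),4)
E
python3 - <<'E'
from h import *
k=1/1.5625
for n,t,z in [("pinA top",(438,284),.06),("pinB",(454,363),.06),("pinC",(527,353),.06),("pinA base",(435,293),0.005),("pinB",(449,370),0.005),("pinC",(518,359),0.005),("bolt0base",(516,275),.01),("bolt1",(588,361),.01),("mouth",(205,235),.207),("pad",(174,371),.038),("scale c1",(183,200),.042),("c2",(321,222),.042),("p3",(139,390),.034),("p4",(285,414),.034)]:
    print(n,atz("top",np.array(t)*k,z).round(4))
for n,t,z in [("A top",(342,381),.06),("B",(320,316),.06),("C",(245,333),.06),("mouth",(587,292),.207)]:
    print("scene",n,atz("scene",np.array(t)*k,z).round(4))
a=cv2.resize(cv2.imread("pics/top0.png")[240:390,380:630],(800,480),interpolation=cv2.INTER_CUBIC)
cv2.imwrite("pics/crop1.png",a)
E
```

```text
pinA top [ 0.5657 -0.1277  0.06  ]
pinB [ 0.4494 -0.1477  0.06  ]
pinC [ 0.4626 -0.2537  0.06  ]
pinA base [ 0.563  -0.1276  0.005 ]
pinB [ 0.4427 -0.146   0.005 ]
pinC [ 0.4584 -0.2527  0.005 ]
bolt0base [ 0.5896 -0.2552  0.01  ]
bolt1 [ 0.4537 -0.3586  0.01  ]
mouth [0.5987 0.1702 0.207 ]
pad [0.4438 0.2611 0.038 ]
scale c1 [0.7059 0.2611 0.042 ]
c2 [0.6686 0.0479 0.042 ]
p3 [0.417 0.312 0.034]
p4 [0.38   0.0979 0.034 ]
scene A top [ 0.5728 -0.1255  0.06  ]
scene B [ 0.4529 -0.144   0.06  ]
scene C [ 0.4669 -0.2497  0.06  ]
scene mouth [0.6031 0.1737 0.207 ]
```

View pics/crop1.png

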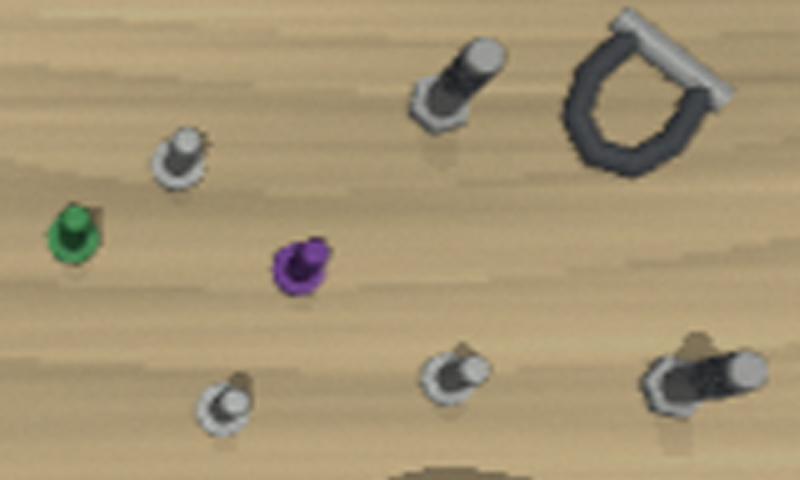

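Both grey flanged pins and their spacing match the description: plain 60 mm shanks on round heads. The hex-headed ones are taller. I'll start with the tare approach at yaw 90°.

```bash
python3 -m jog '[[[-1,0.16,-0.115,0,-0.6],[-1,0.16,-0.115,0,-0.6],[-1,0.16,-0.115,0,-0.6],[-1,0.16,-0.115,0,-0.6],[-1,0.16,-0.115,0,-0.6]]]' 20
python3 - <<'E'
from h import *
print(robot.observe()["tool_rot"],rel((.45,-.1,.235)))
k=1/1.5625
for n,t,z in [("A",(438.75,283.75),.06),("B",(453.75,365.3),.06),("C",(527.8,355.6),.06),("A",(435.6,290.9),.007),("B",(450,367.8),.007),("C",(520.6,358.1),.007)]: print(n,atz("top",np.array(t)*k,z).round(4))
E
```

```text
time: 0.52
tool_pos: [0.2851, -0.3332, 0.2344]
tool_rot: [-3.141, -0.001, 0.937]
contact_force: [0.9, 0.1, 0.5]
opening: 0.063
grip_force: 0.0
[-3.14065962e+00 -1.08996587e-03  9.36566983e-01] [ 0.2856 -0.0053 -0.0003]
A [ 0.5661 -0.1288  0.06  ]
B [ 0.4461 -0.1473  0.06  ]
C [ 0.4588 -0.2547  0.06  ]
A [ 0.566  -0.1284  0.007 ]
B [ 0.4459 -0.1474  0.007 ]
C [ 0.4595 -0.2563  0.007 ]
```

```bash
python3 -m jog '[[[-1,0.2,-0.004,0,-0.634],[-1,0.2,-0.004,0,-0.634],[-1,0.2,-0.004,0,-0.634],[-1,0.2,-0.004,0,-0.634],[-1,0.2,-0.004,0,-0.634]]]'
python3 - <<'E'
from h import *
print(rel((.444,.261,.235)))
E
```

```text
time: 0.93
tool_pos: [0.4015, -0.1708, 0.2346]
tool_rot: [3.142, -0.001, 1.562]
contact_force: [0.1, -0.4, -0.3]
opening: 0.0299
grip_force: 0.0
[ 4.322e-01  3.860e-02 -1.000e-04]
```

```bash
python3 -m jog '[[[-1,0.2,0.03,0,0],[-1,0.2,0.03,0,0],[-1,0.2,0.03,0,0],[-1,0.2,0.03,0,0],[-1,0.2,0.03,0,0]]]'
python3 -m jog '[[[-1,0.2,0.01,0,0],[-1,0.2,0.01,0,0],[-1,0.2,0.01,0,0],[-1,0.2,0.01,0,0],[-1,0.2,0.01,0,0]]]'
python3 -m jog '[[[-1,0.032,0,0.06,0],[-1,0.032,0,0.12,0],[-1,0.032,0,0.16,0],[-1,0.032,0,0.16,0]]]'
python3 - <<'E'
from h import *
s=robot.observe();im=robot.read_camera("wrist")[:,:,::-1].copy()
t=np.array(s["tool_pos"])-[0,0,.008]
for P,c in [((.444,.261,.038),(0,0,255)),((t[0],t[1],.038),(255,0,0))]:
    cv2.circle(im,tuple(int(v) for v in proj("wrist",P,s)),3,c,-1)
cv2.imwrite("pics/w1.png",im);print(rel((.444,.261,.05)))
E
```

```text
time: 1.35
tool_pos: [0.4334, 0.0286, 0.2346]
tool_rot: [-3.141, -0.0, 1.555]
contact_force: [0.9, 0.0, -0.9]
opening: 0.0006
grip_force: 0.0
time: 1.77
tool_pos: [0.4464, 0.2287, 0.2344]
tool_rot: [-3.141, -0.0, 1.556]
contact_force: [0.9, 0.0, 0.4]
opening: 0.0005
grip_force: 0.0
time: 2.1
tool_pos: [0.4468, 0.2586, 0.0728]
tool_rot: [3.141, 0.0, 1.556]
contact_force: [-0.5, 0.3, -0.2]
opening: 0.0002
grip_force: 0.0
[0.0043 0.0017 0.015 ]
```

View pics/w1.png

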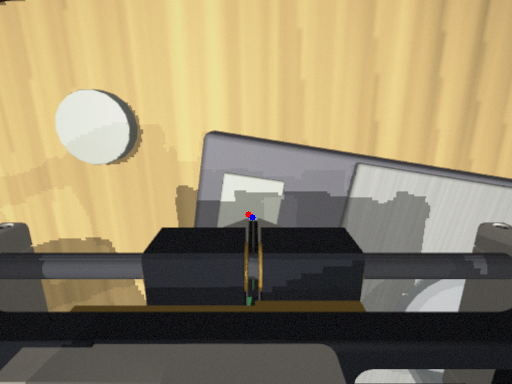

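The wrist view shows the white pad at x 220–283, y 175–225, with the projected fingertip point at (252,217) on it. I'll descend in small steps, watching the force.

```bash
python3 -m jog '[[[-1,0.004,0,0.02,0],[-1,0.004,0,0.025,0],[-1,0.004,0,0.025,0],[-1,0.004,0,0.025,0]]]'
python3 -m jog '[[[-1,0,0,0.001,0],[-1,0,0,0.002,0]]]'
```

```text
time: 2.48
tool_pos: [0.4482, 0.2619, 0.0509]
tool_rot: [3.14, -0.0, 1.555]
contact_force: [1.3, 0.1, 0.6]
opening: 0.0006
grip_force: 0.0
time: 2.65
tool_pos: [0.4485, 0.262, 0.0493]
tool_rot: [3.139, -0.001, 1.554]
contact_force: [0.2, -0.5, -0.1]
opening: 0.0004
grip_force: 0.0
```

```bash
python3 -m jog '[[[-1,0,0,0.001,0],[-1,0,0,0.002,0],[-1,0,0,0.002,0]]]'
python3 -m jog '[[[-1,0,0,0.001,0],[-1,0,0,0.0015,0],[-1,0,0,0.0015,0]]]'
```

```text
time: 2.9
tool_pos: [0.4478, 0.2619, 0.046]
tool_rot: [3.141, -0.0, 1.555]
contact_force: [-0.1, 0.4, 1.1]
opening: 0.0002
grip_force: 0.5
time: 3.15
tool_pos: [0.4478, 0.2619, 0.0446]
tool_rot: [3.141, -0.0, 1.555]
contact_force: [-1.3, -1.2, 6.4]
opening: 0.0006
grip_force: 3.1
```

```bash
python3 -m jog '[[[-1,0,0,0,0],[-1,0,0,0,0],[-1,0,0,0,0]]]'
python3 -m jog '[[[-1,0,0,-0.04,0],[-1,0,0,-0.08,0],[-1,-0.03,0,-0.1,0],[-0.1,-0.07,0,-0.1,0],[-0.1,-0.11,0,-0.1,0]]]'
python3 -m jog '[[[-0.1,-0.2,0,0,0],[-0.1,-0.2,0,0,0],[-0.1,-0.2,0,0,0],[-0.1,-0.2,0,0,0],[-0.1,-0.2,0,0,0]]]'
python3 -m jog '[[[-0.1,-0.1,0,0,0],[-0.1,-0.1,0,0,0],[-0.1,-0.1,0,0,0],[-0.1,-0.1,0,0,0]]]'
python3 - <<'E'
from h import *
s=robot.observe();im=robot.read_camera("wrist")[:,:,::-1].copy()
for P in [(.446,-.1474,.06),(.446,-.1474,0.),(.566,-.1287,.06)]:
    cv2.circle(im,tuple(int(v) for v in proj("wrist",P,s)),2,(0,0,255),-1)
cv2.imwrite("pics/w2.png",im);print(rel((.446,-.1474,.037)))
E
```

```text
time: 3.4
tool_pos: [0.4478, 0.2619, 0.0447]
tool_rot: [3.141, -0.0, 1.555]
contact_force: [-1.1, -1.9, 6.1]
opening: 0.0004
grip_force: 3.0
time: 3.82
tool_pos: [0.4463, 0.1515, 0.1456]
tool_rot: [3.138, -0.001, 1.558]
contact_force: [0.0, -0.6, -0.4]
opening: 0.0098
grip_force: 0.0
time: 4.23
tool_pos: [0.4421, -0.0506, 0.1443]
tool_rot: [3.141, 0.0, 1.554]
contact_force: [0.7, -0.3, -0.4]
opening: 0.0402
grip_force: 0.0
time: 4.57
tool_pos: [0.441, -0.1517, 0.1441]
tool_rot: [3.141, 0.001, 1.55]
contact_force: [0.1, -0.1, -0.4]
opening: 0.0412
grip_force: 0.0
[0.0022 0.0053 0.1069]
```

View pics/w2.png

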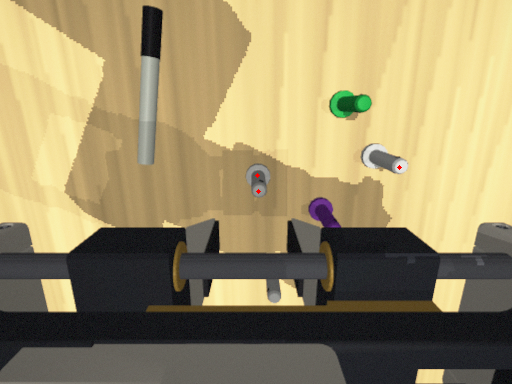

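Projected estimates land exactly on pin B's top (258,190) and pin A's top (399,167). Now grasping B.

```bash
python3 -m jog '[[[-0.1,0.002,0.0055,0.03,0],[-0.1,0.002,0.0055,0.06,0],[-0.1,0.002,0.0055,0.09,0],[-0.1,0.002,0.0055,0.107,0],[-0.1,0.002,0.0055,0.107,0]]]'
python3 -m jog '[[[-1,0,0,0,0],[-1,0,0,0,0],[-1,0,0,0,0],[-1,0,0,0,0],[-1,0,0,0,0]]]' 25
python3 -m jog '[[[-1,0,0,-0.04,0],[-1,0,0,-0.08,0],[-1,0,0,-0.12,0],[-1,0,0,-0.16,0],[-1,0,0,-0.2,0]]]'
python3 - <<'E'
from h import *
print(rel((.601,.172,.285)))
E
```

```text
time: 5.03
tool_pos: [0.4442, -0.1435, 0.0341]
tool_rot: [-3.135, -0.004, 1.556]
contact_force: [-1.2, 0.4, -0.1]
opening: 0.0411
grip_force: 0.0
time: 5.45
tool_pos: [0.447, -0.1463, 0.0382]
tool_rot: [3.14, 0.001, 1.555]
contact_force: [-1.0, 0.4, 0.9]
opening: 0.0134
grip_force: 25.0
time: 5.87
tool_pos: [0.4459, -0.1458, 0.2396]
tool_rot: [3.141, 0.0, 1.555]
contact_force: [1.8, 0.2, -2.5]
opening: 0.0131
grip_force: 25.0
[ 0.3203  0.15   -0.0454]
```

```bash
python3 -m jog '[[[-1,0.03,0.015,-0.03,0],[-1,0.06,0.03,-0.045,0],[-1,0.09,0.045,-0.045,0],[-1,0.12,0.06,-0.045,0],[-1,0.15,0.075,-0.045,0]]]'
python3 -m jog '[[[-1,0.03,0.015,0,0],[-1,0.06,0.03,0,0],[-1,0.09,0.04,0,0],[-1,0.12,0.055,0,0],[-1,0.15,0.07,0,0]]]'
python3 -m jog '[[[-1,0.02,0.006,0,0],[-1,0.02,0.006,0,0],[-1,0.02,0.006,0,0]]]'
python3 - <<'E'
from h import *
s=robot.observe();im=robot.read_camera("wrist")[:,:,::-1].copy()
t=robot.read_camera("top")[:,:,::-1];sc=robot.read_camera("scene")[:,:,::-1]
for P in [(.601,.172,.207)]:
    cv2.circle(im,tuple(int(v) for v in proj("wrist",P,s)),2,(0,0,255),-1)
c1=cv2.resize(t[110:210,80:200],(480,400)); c2=cv2.resize(sc[130:270,320:420],(300,420))[:400]
o=np.zeros((600,800,3),np.uint8);o[:400,:480]=c1;o[:400,480:780]=c2
o[400:600,:400]=cv2.resize(im[90:290,53:453],(400,200))
cv2.imwrite("pics/m3.png",o);print(s["tool_pos"],rel((.601,.172,.285)))
E
```

```text
time: 6.28
tool_pos: [0.5241, 0.0041, 0.2831]
tool_rot: [3.14, 0.0, 1.554]
contact_force: [0.2, -0.2, -1.8]
opening: 0.0133
grip_force: 25.0
time: 6.7
tool_pos: [0.5963, 0.1531, 0.2825]
tool_rot: [-3.142, 0.0, 1.555]
contact_force: [0.9, -0.8, -1.2]
opening: 0.0132
grip_force: 25.0
time: 6.95
tool_pos: [0.6023, 0.1723, 0.2817]
tool_rot: [-3.141, 0.001, 1.557]
contact_force: [0.2, 0.1, -0.8]
opening: 0.0131
grip_force: 25.0
[0.60226631 0.17227952 0.28166761] [ 0.0016 -0.0013 -0.0026]
```

View pics/m3.png

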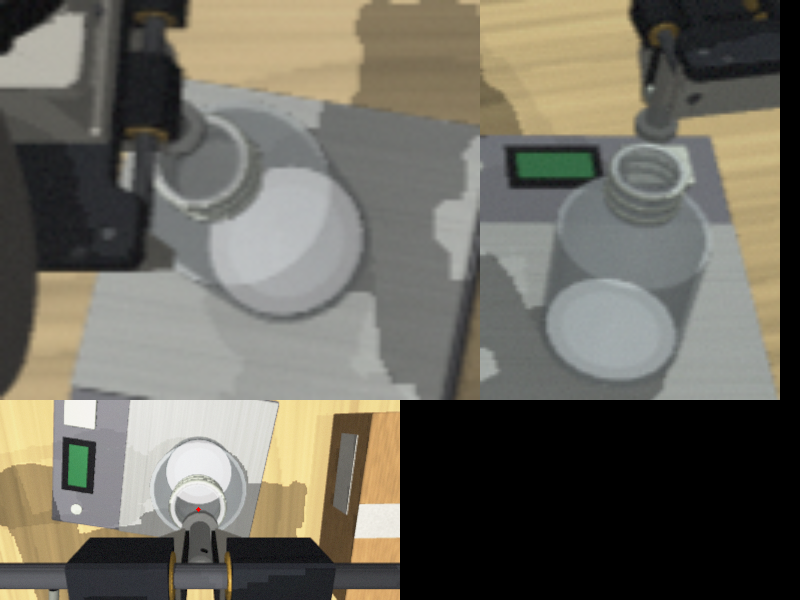

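The top, scene and wrist estimates of the mouth agree near (0.601,0.173). The wrist marker sits within 3 px of the ring centre. Lowering.

```bash
python3 -m jog '[[[-1,0.0015,-0.001,0.01,0],[-1,0.0015,-0.001,0.02,0],[-1,0.0015,-0.001,0.03,0],[-1,0.0015,-0.001,0.032,0],[-1,0.0015,-0.001,0.032,0]]]'
python3 - <<'E'
from h import *
s=robot.observe();im=robot.read_camera("wrist")[:,:,::-1].copy()
t=robot.read_camera("top")[:,:,::-1];sc=robot.read_camera("scene")[:,:,::-1]
o=np.zeros((600,800,3),np.uint8);o[:300,:480]=cv2.resize(t[110:185,80:200],(480,300));o[:400,480:780]=cv2.resize(sc[130:230,340:415],(300,400))
o[300:600,:480]=cv2.resize(im[150:250,173:333],(480,300))
cv2.imwrite("pics/m4.png",o);print(s["tool_pos"],rel((.601,.174,.222)))
for P in [(.601,.173,.207)]: print(proj("top",P),proj("scene",P),proj("wrist",P,s))
E
```

```text
time: 7.52
tool_pos: [0.601, 0.1725, 0.2485]
tool_rot: [-3.139, 0.001, 1.554]
contact_force: [-0.5, -0.0, -0.5]
opening: 0.0133
grip_force: 25.0
[0.60097322 0.17250595 0.24850511] [ 0.0011 -0.0009  0.0285]
[129.78146394 149.24816234] [374.97224004 186.10618918] [252.59443545 213.17159124]
```

View pics/m4.png

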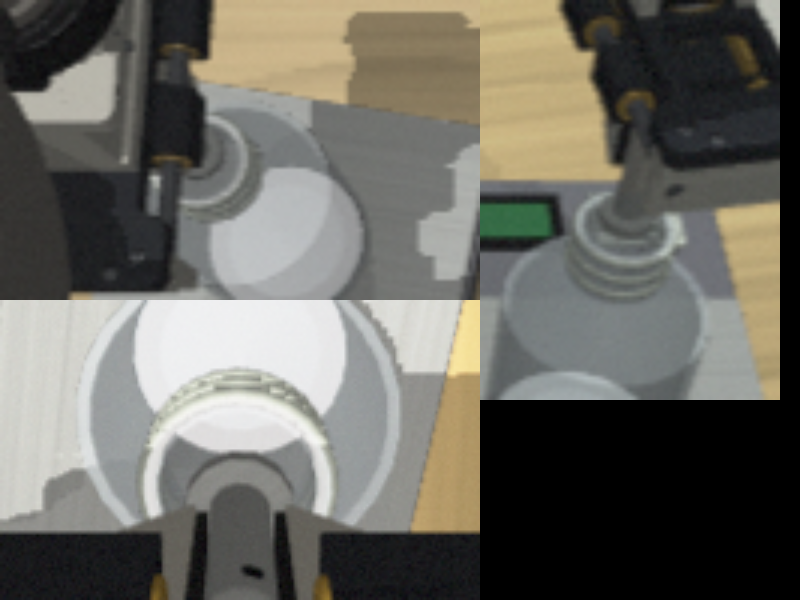

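The pin head sits in the ring centre to within about 2 mm (wrist ring 145–335, head 185–290). Nudging 1 mm and inserting.

```bash
python3 -m jog '[[[-1,0.001,0,0.008,0],[-1,0.001,0,0.016,0],[-1,0.001,0,0.023,0],[-1,0.001,0,0.027,0],[-1,0.001,0,0.027,0]]]'
```

```text
time: 8.08
tool_pos: [0.601, 0.1738, 0.2215]
tool_rot: [-3.139, 0.001, 1.555]
contact_force: [-0.6, -0.2, -1.9]
opening: 0.0131
grip_force: 25.0
```

```bash
python3 -m jog '[[[-0.1,0,0,0,0],[-0.1,0,0,0,0],[-0.1,0,0,0,0],[-0.1,0,0,0,0],[-0.1,0,0,0,0]]]'
python3 -m jog '[[[-0.1,0,0,-0.03,0],[-0.1,0,0,-0.05,0],[-0.1,-0.04,0,-0.05,0],[-0.1,-0.08,0,-0.05,0],[-0.1,-0.12,0,-0.05,0]]]'
python3 -m jog '[[[-0.1,-0.18,-0.03,0.08,0],[-0.1,-0.18,-0.03,0.08,0],[-0.1,-0.18,-0.03,0.08,0],[-0.1,-0.18,-0.03,0.08,0],[-0.1,-0.18,-0.03,0.08,0]]]'
python3 - <<'E'
from h import *
s=robot.observe();sc=robot.read_camera("scene")[:,:,::-1];w=robot.read_camera("wrist")[:,:,::-1].copy()
cv2.circle(w,tuple(int(v) for v in proj("wrist",(.566,-.1287,.06),s)),2,(0,0,255),-1)
o=np.zeros((400,800,3),np.uint8);o[:,:400]=cv2.resize(sc[170:290,310:430],(400,400));o[:300,400:]=cv2.resize(w,(400,300))
cv2.imwrite("pics/m5.png",o);print(rel((.566,-.1287,.038)))
E
```

```text
time: 8.5
tool_pos: [0.6018, 0.174, 0.2237]
tool_rot: [3.141, -0.0, 1.555]
contact_force: [-0.3, 0.7, 0.3]
opening: 0.0399
grip_force: 0.0
time: 8.92
tool_pos: [0.5997, 0.0532, 0.2739]
tool_rot: [3.14, 0.0, 1.557]
contact_force: [0.7, -0.4, -0.8]
opening: 0.0416
grip_force: 0.0
time: 9.33
tool_pos: [0.5658, -0.1282, 0.1923]
tool_rot: [-3.141, 0.001, 1.554]
contact_force: [0.6, -0.6, -0.1]
opening: 0.0412
grip_force: 0.0
[0.001  0.0017 0.153 ]
```

View pics/m5.png

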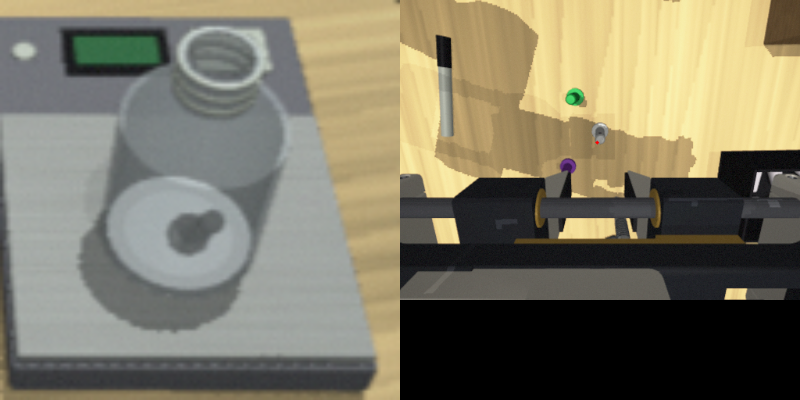

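Pin B lies inside the jar (scene crop about (195,228)), and the jar is still upright in place. Next is pin A, whose estimate is within about 2 mm in the wrist view.

```bash
python3 -m jog '[[[-0.1,0.002,0.0025,0.04,0],[-0.1,0.002,0.0025,0.08,0],[-0.1,0.002,0.0025,0.08,0],[-0.1,0.002,0.0025,0.08,0]]]'
python3 - <<'E'
from h import *
s=robot.observe();w=robot.read_camera("wrist")
cv2.imwrite("pics/a.png",w[:,:,::-1])
p=proj("wrist",(.567,-.1277,.06),s);print(p)
x,y=p.astype(int);g=w[y-14:y+15:2,x-18:x+19:2].astype(int).sum(2)//3;sat=(w.max(2).astype(int)-w.min(2))[y-14:y+15:2,x-18:x+19:2]
print(g);print((sat<30).astype(int));print(rel((.567,-.128,.038)))
E
```

```text
time: 9.77
tool_pos: [0.5687, -0.1226, 0.1125]
tool_rot: [-3.138, -0.001, 1.555]
contact_force: [0.4, -0.4, 1.1]
opening: 0.0414
grip_force: 0.0
[250.60183398 214.97570229]
[[109 108 111 110 134 136  94  85  85  86  86  86  85  93 135 136 132 127
  121]
 [111 114 108 113 124 139  89  82  85  62  71  89  83  83 135 130 131 129
  127]
 [113 106 109 112 115 125  86  85  68  50  42  83  86  82 122 121 134 127
  125]
 [115 111 112 112 118 119  80  84  90  95  93  87  87  84 116 126 136 128
  123]
 [112 109 114 111 118 111  87 102 105 106 111 105 100  81 119 131 137 129
  123]
 [109 110 110 112 118 105 102 113 134 143 139 121 111  90 117 120 123 123
  123]
 [111 112 109 112 116 109 109 137 145 144 146 142 126 105 116 118 121 124
  122]
 [112 113 109 111 116 108 124 141 142 143 143 138 137 113 116 122 122 121
  123]
 [111 112 111 111 120 112 129 138 141 138 138 138 138 106 116 118 123 124
  124]
 [112 111 111 114 118 114 121 141 137 139 134 135 131 110 118 120 125 124
  123]
 [111 111 111 110 118 118 112 130 135 134 136 133 118 120 120 119 124 124
  125]
 [110 111 109 110 116 120 119 116 12
[... 230 characters left out ...]
33 134 132 134 135 136 139 138 137 132 132 134 136
  136]]
[[0 0 0 0 1 1 1 1 1 1 1 1 1 1 1 1 0 0 0]
 [0 0 0 0 1 1 1 1 1 1 1 1 1 1 1 1 0 0 0]
 [0 0 0 0 0 0 1 1 1 1 1 1 1 1 1 0 0 0 0]
 [0 0 0 0 0 0 1 1 1 1 1 1 1 1 0 0 0 0 0]
 [0 0 0 0 0 0 1 1 1 1 1 1 1 1 0 0 0 0 0]
 [0 0 0 0 0 0 1 1 1 1 1 1 1 1 0 0 0 0 0]
 [0 0 0 0 0 0 1 1 1 1 1 1 1 1 0 0 0 0 0]
 [0 0 0 0 0 1 1 1 1 1 1 1 1 1 0 0 0 0 0]
 [0 0 0 0 0 0 1 1 1 1 1 1 1 1 0 0 0 0 0]
 [0 0 0 0 0 0 1 1 1 1 1 1 1 1 0 0 0 0 0]
 [0 0 0 0 0 0 0 1 1 1 1 1 1 0 0 0 0 0 0]
 [0 0 0 0 0 0 0 0 0 1 1 0 0 0 0 0 0 0 0]
 [0 0 0 0 0 0 0 0 0 0 0 0 0 0 0 0 0 0 0]
 [0 0 0 0 0 0 0 0 0 0 0 0 0 0 0 0 0 0 0]
 [0 0 0 0 0 0 0 0 0 0 0 0 0 0 0 0 0 0 0]]
[-0.0048 -0.0031  0.0766]
```

```bash
python3 -m jog '[[[-0.1,0,0,0,0],[-0.1,0,0,0,0]]]'; python3 -c "
from h import *
print(rel((.567,-.128,.038)))"
```

```text
time: 9.98
tool_pos: [0.571, -0.1238, 0.116]
tool_rot: [3.137, 0.002, 1.555]
contact_force: [-0.9, 0.6, -0.5]
opening: 0.0411
grip_force: 0.0
[-0.0042 -0.0043  0.078 ]
```

```bash
python3 -m jog '[[[-0.1,-0.004,-0.004,0.03,0],[-0.1,-0.004,-0.004,0.06,0],[-0.1,-0.004,-0.004,0.078,0],[-0.1,-0.004,-0.004,0.078,0],[-0.1,-0.004,-0.004,0.078,0]]]'
python3 -m jog '[[[-1,0,0,0,0],[-1,0,0,0,0],[-1,0,0,0,0],[-1,0,0,0,0],[-1,0,0,0,0]]]' 25
python3 -m jog '[[[-1,0,0,-0.04,0],[-1,0,0,-0.08,0],[-1,0,0,-0.12,0],[-1,0,0,-0.16,0],[-1,0,0,-0.2,0]]]'
python3 -m jog '[[[-1,0.03,0.006,-0.03,0],[-1,0.06,0.012,-0.045,0],[-1,0.09,0.018,-0.045,0],[-1,0.12,0.024,-0.045,0],[-1,0.15,0.03,-0.045,0]]]'
python3 -m jog '[[[-1,0.04,0,0,0],[-1,0.08,0,0,0],[-1,0.12,0,0,0],[-1,0.145,0,0,0],[-1,0.145,0,0,0]]]'
python3 -m jog '[[[-1,0,0,0,0],[-1,0,0,0,0],[-1,0,0,0,0],[-1,0,0,0,0]]]'
python3 -c "
from h import *
print(rel((.601,.174,.25)))"
```

```text
time: 10.4
tool_pos: [0.5659, -0.1276, 0.0362]
tool_rot: [3.141, 0.0, 1.555]
contact_force: [-0.3, 0.4, 0.7]
opening: 0.0413
grip_force: 0.0
time: 10.82
tool_pos: [0.5657, -0.1277, 0.036]
tool_rot: [3.14, 0.001, 1.555]
contact_force: [0.0, -0.4, 0.0]
opening: 0.0131
grip_force: 25.0
time: 11.23
tool_pos: [0.5648, -0.1273, 0.2373]
tool_rot: [-3.141, 0.0, 1.555]
contact_force: [1.1, -0.5, -2.1]
opening: 0.0133
grip_force: 25.0
time: 11.65
tool_pos: [0.5977, 0.0233, 0.2808]
tool_rot: [3.141, 0.0, 1.554]
contact_force: [0.4, -0.1, -1.1]
opening: 0.0134
grip_force: 25.0
time: 12.07
tool_pos: [0.5991, 0.1723, 0.2798]
tool_rot: [-3.141, -0.002, 1.56]
contact_force: [-0.9, -0.2, -0.4]
opening: 0.0134
grip_force: 25.0
time: 12.4
tool_pos: [0.6002, 0.1656, 0.2803]
tool_rot: [3.142, 0.0, 1.553]
contact_force: [0.5, -1.0, -1.5]
opening: 0.0131
grip_force: 25.0
[0.0085 0.0006 0.0303]
```

```bash
python3 -m jog '[[[-1,0.0075,0.0005,0,0],[-1,0.0075,0.0005,0.015,0],[-1,0.0075,0.0005,0.03,0],[-1,0.0075,0.0005,0.03,0],[-1,0.0075,0.0005,0.03,0]]]'
python3 -m jog '[[[-1,0,0,0,0],[-1,0,0,0,0]]]'
python3 - <<'E'
from h import *
s=robot.observe();im=robot.read_camera("wrist")[:,:,::-1].copy()
cv2.imwrite("pics/m6.png",cv2.resize(im[150:250,173:333],(480,300)));print(s["tool_pos"],rel((.601,.1735,.221)))
E
```

```text
time: 12.82
tool_pos: [0.6004, 0.1742, 0.2497]
tool_rot: [-3.14, 0.0, 1.554]
contact_force: [1.9, 0.5, -0.7]
opening: 0.0131
grip_force: 25.0
time: 12.98
tool_pos: [0.6012, 0.1744, 0.2514]
tool_rot: [3.14, -0.0, 1.555]
contact_force: [-0.2, -0.0, -1.4]
opening: 0.0133
grip_force: 25.0
[0.60118207 0.1744264  0.25137165] [-0.001  -0.0001  0.0303]
```

View pics/m6.png

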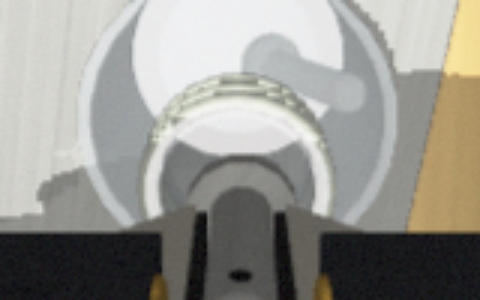

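The head is centred in the ring (ring x 145–335, head 185–298) and the first pin lies in the jar near (305,72). Insert, release, then go to pin C at about (0.459,-0.2555).

```bash
python3 -m jog '[[[-1,0,0,0.01,0],[-1,0,0,0.02,0],[-1,0,0,0.03,0],[-1,0,0,0.03,0],[-1,0,0,0.03,0]]]'
python3 -m jog '[[[-0.1,0,0,0,0],[-0.1,0,0,0,0],[-0.1,0,0,0,0],[-0.1,0,0,0,0],[-0.1,0,0,0,0]]]'
python3 -m jog '[[[-0.1,0,0,-0.03,0],[-0.1,0,0,-0.05,0],[-0.1,-0.04,0,-0.05,0],[-0.1,-0.08,0,-0.05,0],[-0.1,-0.12,0,-0.05,0]]]'
python3 -m jog '[[[-0.1,-0.18,-0.08,0,0],[-0.1,-0.18,-0.08,0,0],[-0.1,-0.18,-0.08,0,0],[-0.1,-0.18,-0.08,0,0],[-0.1,-0.18,-0.08,0,0]]]'
python3 -m jog '[[[-0.1,-0.03,-0.015,0.02,0],[-0.1,-0.06,-0.03,0.04,0],[-0.1,-0.09,-0.045,0.06,0],[-0.1,-0.12,-0.06,0.08,0],[-0.1,-0.12,-0.06,0.1,0]]]'
python3 -m jog '[[[-0.1,0,0,0,0],[-0.1,0,0,0,0],[-0.1,0,0,0,0]]]'
python3 -c "
from h import *
print(rel((.459,-.2555,.11)))"
```

```text
time: 13.45
tool_pos: [0.6001, 0.1743, 0.2189]
tool_rot: [-3.139, 0.001, 1.555]
contact_force: [0.5, -0.1, -0.3]
opening: 0.0131
grip_force: 25.0
time: 13.87
tool_pos: [0.6008, 0.1745, 0.2206]
tool_rot: [3.141, -0.0, 1.555]
contact_force: [-0.5, -1.0, 0.7]
opening: 0.04
grip_force: 0.0
time: 14.28
tool_pos: [0.5987, 0.0538, 0.2709]
tool_rot: [3.14, 0.0, 1.557]
contact_force: [0.9, -0.1, 0.1]
opening: 0.0413
grip_force: 0.0
time: 14.7
tool_pos: [0.5143, -0.1269, 0.2706]
tool_rot: [3.141, 0.001, 1.554]
contact_force: [0.2, 0.6, 0.1]
opening: 0.0415
grip_force: 0.0
time: 15.12
tool_pos: [0.4518, -0.248, 0.1698]
tool_rot: [3.141, 0.003, 1.551]
contact_force: [0.8, -0.3, -0.1]
opening: 0.0412
grip_force: 0.0
time: 15.37
tool_pos: [0.4549, -0.243, 0.1715]
tool_rot: [3.14, 0.001, 1.556]
contact_force: [-0.0, 0.5, -0.0]
opening: 0.0414
grip_force: 0.0
[-0.0124  0.0042  0.0615]
```

```bash
python3 -m jog '[[[-0.1,-0.0125,0.004,0.03,0],[-0.1,-0.0125,0.004,0.06,0],[-0.1,-0.0125,0.004,0.06,0],[-0.1,-0.0125,0.004,0.06,0],[-0.1,-0.0125,0.004,0.06,0]]]'
python3 - <<'E'
from h import *
s=robot.observe();w=robot.read_camera("wrist")
p=proj("wrist",(.459,-.2555,.06),s)
x,y=p.astype(int);g=w[y-20:y+21,x-20:x+21].mean(2);sat=np.ptp(w[y-20:y+21,x-20:x+21].astype(int),axis=2)
for r in range(0,41,2): print(''.join(('#' if g[r,c]>130 else 'o' if g[r,c]>100 else '.') if sat[r,c]<30 else ' ' for c in range(41)))
print(p,s["tool_pos"],rel((.459,-.2555,.037)))
E
```

```text
time: 15.78
tool_pos: [0.459, -0.2558, 0.1122]
tool_rot: [3.139, 0.002, 1.556]
contact_force: [-0.2, -0.1, -0.2]
opening: 0.0412
grip_force: 0.0
        o#####o..............######      
        ######o..............######      
         #####...............o#####      
         ####o...............o####       
           ##o...............oo##        
            #o................o          
              .....ooooooo....           
              ..oooooooooooo..           
             ..oo#########oooo           
             ooo############oo           
             oo##############o.          
              oo#############o           
               oo###########o            
                 o#######oo              
                                         
                                         
                                         
                                         
                                         
                                         
                                         
[252.25022804 208.30694056] [ 0.45901731 -0.25577866  0.11222603] [ 0.0007 -0.0004  0.0755]
```

```bash
python3 -m jog '[[[-0.1,0.0005,0,0.03,0],[-0.1,0.0005,0,0.06,0],[-0.1,0.0005,0,0.0755,0],[-0.1,0.0005,0,0.0755,0],[-0.1,0.0005,0,0.0755,0]]]'
python3 -m jog '[[[-1,0,0,0,0],[-1,0,0,0,0],[-1,0,0,0,0],[-1,0,0,0,0],[-1,0,0,0,0]]]' 25
python3 -m jog '[[[-1,0,0,-0.04,0],[-1,0,0,-0.08,0],[-1,0,0,-0.12,0],[-1,0,0,-0.16,0],[-1,0,0,-0.2,0]]]'
python3 -m jog '[[[-1,0.03,0.01,-0.03,0],[-1,0.06,0.02,-0.045,0],[-1,0.095,0.03,-0.045,0],[-1,0.13,0.04,-0.045,0],[-1,0.165,0.05,-0.045,0]]]'
python3 -m jog '[[[-1,0.035,0.018,0,0],[-1,0.07,0.036,0,0],[-1,0.105,0.054,0,0],[-1,0.14,0.072,0,0],[-1,0.175,0.09,0,0]]]'
python3 -m jog '[[[-1,0.035,0,0,0],[-1,0.07,0,0,0],[-1,0.08,0,0,0],[-1,0.08,0,0,0],[-1,0.08,0,0,0]]]'
python3 -m jog '[[[-1,0,0,0,0],[-1,0,0,0,0],[-1,0,0,0,0]]]'
python3 -c "
from h import *
print(rel((.601,.1735,.25)))"
```

```text
time: 16.25
tool_pos: [0.4585, -0.2556, 0.0359]
tool_rot: [3.141, 0.001, 1.555]
contact_force: [0.4, 0.0, 0.2]
opening: 0.0412
grip_force: 0.0
time: 16.67
tool_pos: [0.4581, -0.2556, 0.0354]
tool_rot: [3.141, 0.001, 1.555]
contact_force: [0.5, 0.8, -0.1]
opening: 0.0132
grip_force: 25.0
time: 17.08
tool_pos: [0.4573, -0.255, 0.2368]
tool_rot: [-3.141, -0.0, 1.555]
contact_force: [1.5, -0.9, -0.3]
opening: 0.0133
grip_force: 25.0
time: 17.5
tool_pos: [0.5105, -0.0896, 0.2803]
tool_rot: [3.141, 0.0, 1.554]
contact_force: [0.6, -0.7, -1.3]
opening: 0.0134
grip_force: 25.0
time: 17.92
tool_pos: [0.6035, 0.0843, 0.2798]
tool_rot: [-3.141, 0.0, 1.555]
contact_force: [1.4, 0.7, -0.4]
opening: 0.0135
grip_force: 25.0
time: 18.33
tool_pos: [0.6042, 0.1622, 0.2794]
tool_rot: [-3.141, 0.001, 1.556]
contact_force: [0.5, -0.2, -1.2]
opening: 0.0133
grip_force: 25.0
time: 18.58
tool_pos: [0.6046, 0.1608, 0.2799]
tool_rot: [3.141, 0.0, 1.553]
contact_force: [-0.3, -0.1, -0.9]
opening: 0.0129
grip_force: 25.0
[ 0.0126 -0.0039  0.0299]
```

```bash
python3 -m jog '[[[-1,0.013,-0.0035,0,0],[-1,0.013,-0.0035,0.015,0],[-1,0.013,-0.0035,0.03,0],[-1,0.013,-0.0035,0.03,0],[-1,0.013,-0.0035,0.03,0]]]'
python3 -m jog '[[[-1,0,0,0,0],[-1,0,0,0,0]]]'
python3 -c "
from h import *
print(rel((.601,.174,.221)))"
```

```text
time: 19.0
tool_pos: [0.6007, 0.1756, 0.2493]
tool_rot: [-3.14, 0.0, 1.555]
contact_force: [-0.6, 0.4, -0.6]
opening: 0.0132
grip_force: 25.0
time: 19.17
tool_pos: [0.6016, 0.1755, 0.2509]
tool_rot: [3.14, -0.0, 1.555]
contact_force: [0.7, -0.4, -0.9]
opening: 0.0134
grip_force: 25.0
[-0.0016 -0.0007  0.0299]
```

```bash
python3 -m jog '[[[-1,-0.0015,-0.0005,0.01,0],[-1,-0.0015,-0.0005,0.02,0],[-1,-0.0015,-0.0005,0.03,0],[-1,-0.0015,-0.0005,0.03,0],[-1,-0.0015,-0.0005,0.03,0]]]'
python3 -m jog '[[[-0.1,0,0,0,0],[-0.1,0,0,0,0],[-0.1,0,0,0,0],[-0.1,0,0,0,0],[-0.1,0,0,0,0]]]'
python3 -m jog '[[[-0.1,0,0,-0.03,0],[-0.1,0,0,-0.05,0],[-0.1,-0.04,0,-0.05,0],[-0.1,-0.08,0,-0.05,0],[-0.1,-0.12,0,-0.05,0]]]'
python3 -m jog '[[[-0.1,-0.18,-0.1,0,0],[-0.1,-0.18,-0.1,0,0],[-0.1,-0.18,-0.1,0,0],[-0.1,-0.18,-0.1,0,0],[-0.1,-0.18,-0.1,0,0]]]'
python3 -m jog '[[[-0.1,0,0,0,0],[-0.1,0,0,0,0],[-0.1,0,0,0,0],[-0.1,0,0,0,0],[-0.1,0,0,0,0]]]'
python3 - <<'E'
from h import *
sc=robot.read_camera("scene")[:,:,::-1];t=robot.read_camera("top")[:,:,::-1]
o=np.zeros((600,800,3),np.uint8);o[:,:400]=cv2.resize(sc[100:340,270:430],(400,600));o[:400,400:]=cv2.resize(t[110:270,80:240],(400,400))
o[400:,400:]=cv2.resize(sc[170:310,60:340],(400,200))
cv2.imwrite("pics/m7.png",o)
E
```

```text
time: 19.58
tool_pos: [0.6001, 0.1738, 0.2184]
tool_rot: [-3.139, 0.001, 1.555]
contact_force: [-0.1, 0.6, -0.6]
opening: 0.0134
grip_force: 25.0
time: 20.0
tool_pos: [0.6008, 0.174, 0.2201]
tool_rot: [3.141, -0.0, 1.555]
contact_force: [-0.5, -0.3, -0.2]
opening: 0.0399
grip_force: 0.0
time: 20.42
tool_pos: [0.5986, 0.0533, 0.2703]
tool_rot: [3.14, 0.0, 1.557]
contact_force: [0.5, 0.1, -0.4]
opening: 0.0417
grip_force: 0.0
time: 20.83
tool_pos: [0.4945, -0.1261, 0.2701]
tool_rot: [3.141, 0.001, 1.555]
contact_force: [0.6, -0.2, 0.4]
opening: 0.0412
grip_force: 0.0
time: 21.25
tool_pos: [0.4964, -0.1233, 0.2697]
tool_rot: [3.141, -0.0, 1.557]
contact_force: [-0.6, 0.2, -0.4]
opening: 0.0412
grip_force: 0.0
```

View pics/m7.png

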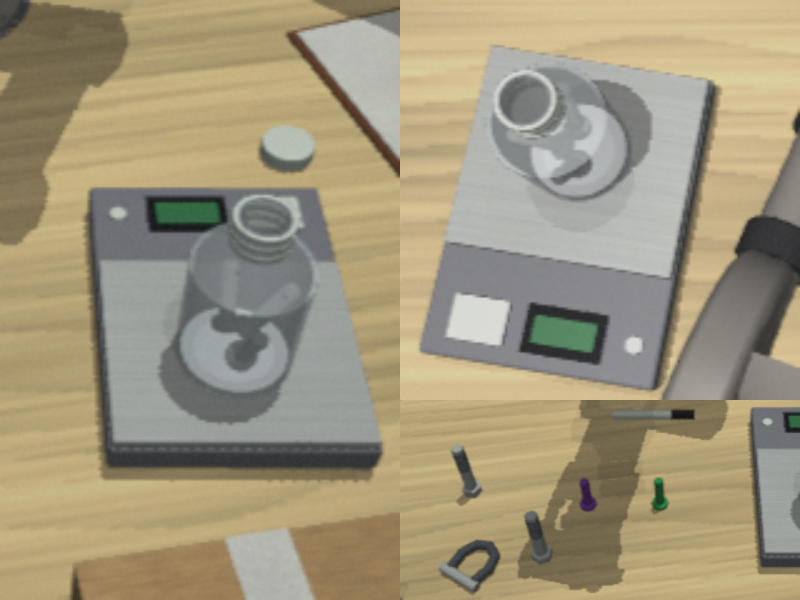

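The scene view shows the pins in the jar near (240,335) and the jar upright on the platform. Both bolts and both decoys still stand, and no grey pin is left on the bench.

```bash
python3 -c "
from cell import robot
print(robot.hand_in())"
```

```text
the job is handed in; nothing more can be done
None
```

I pressed the tare pad at about 6 N with the jar empty, then dropped all three clevis pins through the neck; the jar stayed upright on the platform, both bolts still stand, and I handed the job in at about 21 s.

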